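# Open the twist-lock cup safe and set out the nested cups

### The job

Unlock the clear cover of the cup safe by turning its knob anticlockwise (seen from above) past the spring catches, with the cover still down in its base, then lift it straight off and stand it upright on free counter or board, clear of the base and the tray. Take the nested cups straight off the stack and stand every steel cup, also one that stands apart on the counter, mouth down and unstacked on the floor of the square tray. Leave the jigger where it is.

Things in the scene. Friction and masses are not known exactly. Their poses are not given: they have to be found in the camera images.
- safe_base: fixed round black base of the cup safe, 126 mm across; origin at the centre of its underside, z up. Its floor is 10 mm high; a disc in the middle, 77 mm across and 18 mm high, carries the cup stack and centres the cover. Two bayonet clips stand at its +x and -x sides and hold the cover down.
- clip (a point): one of the two steel bayonet clips: middle of its top, 26 mm above the underside of the base, on the base's +x side 56 mm from the axis (the other is opposite). It reaches over the cover's lug. A spring ball catch stands at its anticlockwise mouth and a red stop block 76 degrees anticlockwise of it.
- cover: loose clear plastic cylinder, closed on top, 86 mm across, 122 mm high, wall 3 mm, 250 g, over the stack. Two red lugs low on its +x and -x sides reach 53 mm from the axis. Origin at the centre of its lower rim, z up, x through the lugs. Locked: its x along the base's x, rim 10 mm above the underside of the base, cannot be lifted. Raise the rim by 115 mm to clear the stack.
- cover_grip (a point): where to grip the cover's black bar knob: on the axis, 145 mm above the rim. Bar 52 mm long (cover's x), 16 mm thick (y), 32 mm tall, top 158 mm above the rim. Turned anticlockwise from above (under 0.5 N m) the lugs snap past the catches by 30 degrees and meet the stops at about 63; from 35 to 60 degrees the cover lifts straight out.
- cup_1: stackable steel cup, mouth down: a frustum 42 mm across at the closed top end, 62 mm at the mouth, 52 mm high, about 120 g. Wall 2 mm, closed end 20 mm thick, so a cup nested over another rests 20 mm higher and overlaps it by 32 mm. Origin at the centre of the mouth (lowest point when mouth down), z to the closed end. None from the start: this cup is absent.
- cup_2: stackable steel cup, mouth down: a frustum 42 mm across at the closed top end, 62 mm at the mouth, 52 mm high, about 120 g. Wall 2 mm, closed end 20 mm thick, so a cup nested over another rests 20 mm higher and overlaps it by 32 mm. Origin at the centre of the mouth (lowest point when mouth down), z to the closed end. None from the start: this cup is absent.
- cup_3: stackable steel cup, mouth down: a frustum 42 mm across at the closed top end, 62 mm at the mouth, 52 mm high, about 120 g. Wall 2 mm, closed end 20 mm thick, so a cup nested over another rests 20 mm higher and overlaps it by 32 mm. Origin at the centre of the mouth (lowest point when mouth down), z to the closed end. None from the start: this cup is absent.
- cup_4: stackable steel cup, mouth down: a frustum 42 mm across at the closed top end, 62 mm at the mouth, 52 mm high, about 120 g. Wall 2 mm, closed end 20 mm thick, so a cup nested over another rests 20 mm higher and overlaps it by 32 mm. Origin at the centre of the mouth (lowest point when mouth down), z to the closed end. None from the start: this cup is absent.
- tray: loose square dark steel tray, 190 by 190 mm outside, 180 by 180 mm inside, rim 16 mm high, floor 5 mm thick, 0.7 kg, on the wooden board; origin at the centre of its underside, x and y along its sides, z up. Four cups fit as 2 by 2.
- board: fixed wooden board that carries the safe and the tray: 440 mm (x) by 305 mm (y), 30 mm thick; origin at the centre of its underside, on the counter. The counter (height 0) begins 350 mm ahead of the robot; right of the board (its -y side) lies a low cloth hem some 110 mm wide, then 250 mm of bare counter, 100 mm deep, in front of a high cloth-covered heap.
- jigger: steel double-cone measure, 44 mm across, 74 mm tall, a bystander on the counter; origin at the centre of its underside

How it is judged:
By the outcome, as a careful person would: the job done as asked, in the order asked, and still so for the second after the job is handed in, with the robot touching nothing.
Of cup_3, cup_4 only 1 to 2 are there at a start; the rules pass over those that are not, and their reading is None.
At some moment in a run one of tray may be knocked a few centimetres aside while the robot is not near it.
It also fails if it takes over 208 s, if anything falls off the work surface, if the arm or the gripper's body presses on something with over 40 N, if the wrist force passes 120 N, or if a joint passes its speed limit or range.

### The arm

A 6-joint arm with a two-finger parallel gripper is mounted at the origin on a cart in front of the work surface, level with it; the furniture and walls round the work are solid. World frame = base frame: x ahead of the robot, y to its left, z up, the work surface at z = 0. Lengths are in m, angles in rad, forces in N, time in s.
With the tool pointing down it reaches from about 0.25 to 0.775 m from the base axis. Payload 4 kg.
Tool frame: the origin (TCP) lies at the very end of the fingers, on their centre line; the grasp point (between the pads) lies 19 mm behind it; z points along the fingers, y is the direction in which the jaws open and shut (so a half turn about z gives the same grasp; the last joint's range is limited). The gripper opens to 94 mm and grips with 3 to 60 N. Pads are 16 mm wide; open, the fingers measure 119 mm over their backs; the gripper's body (75 mm by 177 mm) begins 78 mm behind the grasp point.
Start: joints at [-1.402, 0.087, 1.371, -0, 1.684, -0.103], TCP at [0.148, -0.53, 0.206] pointing down, gripper open.
Joint ranges: [-3.1, 3.1], [-0.76, 2.03], [0.27, 2.55], [-1.08, 4.22], [0.17, 2.65], [-2.57, 2.57]. Speed limits (rad/s): [2.79, 2.79, 3.14, 3.14, 3.14, 3.14].

### API

Orientations are given as [roll, pitch, yaw] about the fixed x, y, z axes, in that order (R = Rz(yaw) Ry(pitch) Rx(roll)).
In Python, from bench import robot, snapshot, calibration gives the robot as it stands. The module is installed in compiled form; this text tells all that it offers.
- The arm moves only by the tool servo_tool, never from a script. Its argument "series" is text: rows parted by semicolons, each of 5 numbers parted by spaces: the closure, from -1 (fully open) to 1 (shut), then the shift along the tool's x, y, z in cm, then the turn about the tool's z in rad. A call has 1 to 20 rows; each row is the pose to reach, as a shift and turn from the pose commanded when the call began, along the tool's axes at that moment; what a row does not reach only later rows make up. A row lasts 1/12 s, in which the tool goes at most 41.7 mm and 7.16 degrees, less where a joint would pass 70% of its speed; a pose out of reach is approached as far as the arm can. A call with a gripper value outside its range is refused whole. The fingers move at their own pace and stop on an object; the grip force is fixed at half the most. Time passes only in rows, so rows that repeat a pose let the fingers close. It gives the time, the measured TCP pose, the force and the opening at its end, in the units of the state.
- robot.get_obs(): the state, without advancing time (a new reading comes with each control period).
- snapshot(name): name is "side" or "top"; returns (picture, depth): 384x512x3 uint8, red, green, blue; 384x512 float32, m along the optical axis (not along the pixel's ray), 0 where there is no reading.
- calibration(name): a dict with "fx", "fy", "cx", "cy" (pixels), "rvec" (rotation vector, rad) and "tvec" (3), from world to camera coordinates, as OpenCV has them. Camera axes: x right, y down, z forward; pixel columns grow to the right and rows downward; lengths in m; the calibration is good to about 2 mm. A picture is of the moment at which its call begins. calibration takes no time and is no camera call.
- robot.close_job(): hands the job in, once; it reports no verdict.
The state is a dict: "time": time; "joint_positions": joint angles; "qvel": joint speeds; "joint_torque": joint torques, N m; "tool_pos": TCP position; "ee_rot": TCP orientation; "wrist_force": force on the tool from outside, world axes, zero at the start; "wrist_torque": the same for the moment, N m; "width": finger opening in m.
Only numpy, scipy, OpenCV 4.12 (cv2) and the standard library are available. Lean on these libraries where they do the work, as an engineer would, in place of code of your own. Each camera call takes 0.05 s, during which the arm holds its last target. There are 200 camera calls.

## Working session

There is one attempt and no reset: what is moved stays moved. The work goes in short steps, Python scripts to look and compute and a tool call to move; the robot and the scene stay as the last step left them, time stands still between calls to the robot, and variables do not carry over. Pictures are saved under pics/ and viewed, about 12 in all and at most 16, crops included, and the job is handed in when it is done.

Besides the shell and the picture viewer there is one more tool, called as name(argument=value, ...) on one line, values as JSON. servo_tool: Moves the arm, as the interface text tells. Its arguments: {"type":"object","properties":{"series":{"type":"string"}},"required":["series"]}

```bash
mkdir -p pics
cat > h.py <<'E'
import numpy as np, cv2
from bench import robot, snapshot, calibration
def snap(n,f):
    p,d=snapshot(n); cv2.imwrite(f'pics/{f}.png',p[:,:,::-1]); np.save(f'pics/{f}.npy',d); return p,d
def RT(n):
    c=calibration(n); R=cv2.Rodrigues(np.array(c['rvec'],float))[0]; return c,R,np.array(c['tvec'],float).ravel()
def pix(n,u,v,d):   # depth d -> world
    c,R,t=RT(n); return R.T@(np.array([(u-c['cx'])/c['fx']*d,(v-c['cy'])/c['fy']*d,d])-t)
def ray(n,u,v,z):   # intersect with height z
    c,R,t=RT(n); o=-R.T@t; w=R.T@np.array([(u-c['cx'])/c['fx'],(v-c['cy'])/c['fy'],1]); return o+w*(z-o[2])/w[2]
def cloud(n,d):
    c,R,t=RT(n); v,u=np.mgrid[:d.shape[0],:d.shape[1]]
    P=np.stack([(u-c['cx'])/c['fx']*d,(v-c['cy'])/c['fy']*d,d],-1)-t
    return P@R
def proj(n,p):
    c,R,t=RT(n); q=R@np.array(p)+t; return c['fx']*q[0]/q[2]+c['cx'],c['fy']*q[1]/q[2]+c['cy']
E
python3 - <<'E'
from h import *
for n in('top','side'):
    p,d=snap(n,n+'0'); c,R,t=RT(n); print(n,-R.T@t,c['fx'])
a=[cv2.imread(f'pics/{n}0.png') for n in('top','side')]
for n,i in zip(('top','side'),a): cv2.imwrite(f'pics/{n}0b.png',cv2.resize(i,(800,600),interpolation=cv2.INTER_CUBIC))
print(robot.get_obs())
E
```

```text
top [ 0.40503076 -0.02292545  1.23465127] 397.2382203397506
side [-0.14388005  0.93566871  0.89035406] 497.9789505909101
{'time': 0.1, 'joint_positions': array([-1.40207363e+00,  8.79147520e-02,  1.37209047e+00, -1.28975086e-06,
        1.68363468e+00, -1.03096657e-01]), 'qvel': array([ 0.00072079, -0.00188788, -0.00352985, -0.00033789, -0.00147055,
       -0.00010251]), 'joint_torque': array([ 1.14844046e-03, -3.41252697e+01, -3.03301835e+01,  7.19168410e-02,
        3.04329791e-02, -9.09880214e-05]), 'tool_pos': array([ 0.14757846, -0.5293089 ,  0.20440927]), 'ee_rot': array([-3.13955614e+00, -2.09416234e-04,  2.71818994e-01]), 'wrist_force': array([-1.0039045 , -0.21811653,  1.14075517]), 'wrist_torque': array([-0.00282774,  0.01652265, -0.01371509]), 'width': 0.09406966601356902}
```

View pics/top0b.png

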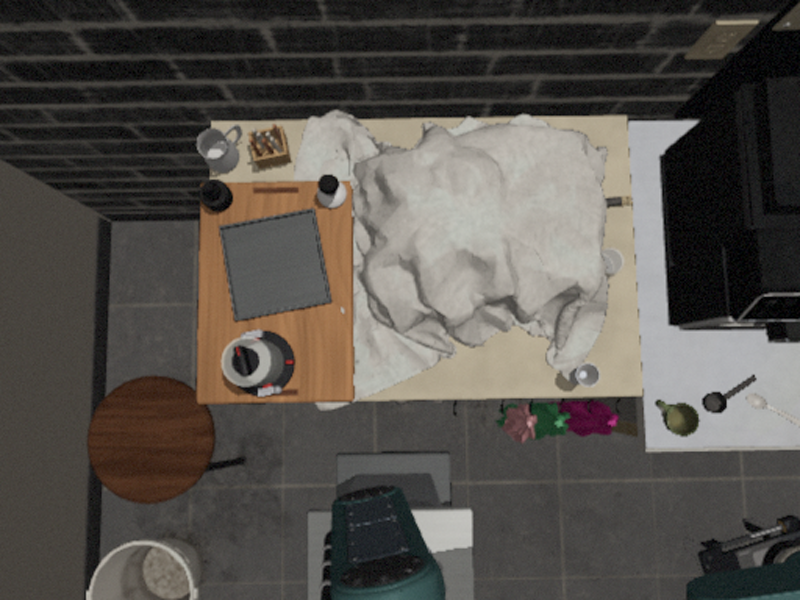

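View pics/side0b.png

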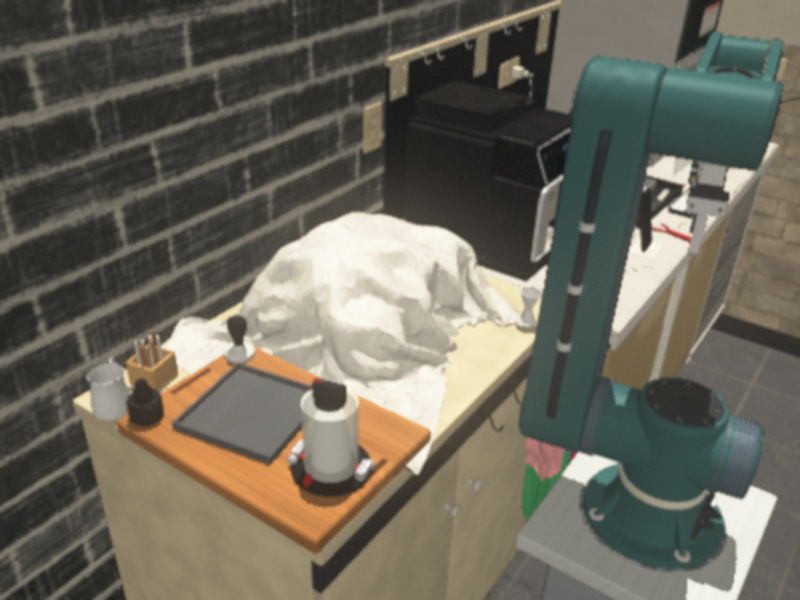

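The top view shows the safe at about (255,362), the tray at (275,265) and the jigger at about (587,375), all in 800-px coordinates. I'll enlarge the safe and the jigger area.

Run:
```python
from h import *
i=cv2.imread('pics/top0.png')
a=cv2.resize(i[185:275,120:240],(800,600),interpolation=cv2.INTER_CUBIC)
b=cv2.resize(i[195:265,320:420],(400,280),interpolation=cv2.INTER_CUBIC)
s=cv2.imread('pics/side0.png'); s=cv2.resize(s[235:320,170:250],(400,425),interpolation=cv2.INTER_CUBIC)
out=np.zeros((600,800,3),np.uint8); out[:300,:400]=cv2.resize(a,(400,300)); out[300:580,:400]=b; out[:425,400:]=s
cv2.imwrite('pics/c1.png',out)
d=np.load('pics/top0.npy'); P=cloud('top',d)
z=P[...,2]
for n,(u0,u1,v0,v1) in {'safe':(135,190,205,255),'jig':(355,390,225,255)}.items():
    for r in range(v0,v1,4): print(n,r,[int(x*1000) for x in z[r,u0:u1:4]])
print(ray('top',163,230,.19), ray('top',374,240,.07))
```

```text
safe 205 [30, 29, 30, 28, 45, 31, 32, 30, 29, 33, 34, 31, 25, 27]
safe 209 [29, 30, 27, 31, 29, 30, 29, 25, 31, 33, 33, 34, 26, 29]
safe 213 [26, 31, 30, 30, 27, 42, 57, 55, 50, 40, 38, 30, 28, 26]
safe 217 [31, 29, 28, 29, 161, 157, 163, 159, 41, 42, 40, 43, 29, 28]
safe 221 [29, 29, 26, 161, 164, 160, 161, 165, 160, 131, 56, 37, 44, 35]
safe 225 [31, 24, 164, 161, 194, 192, 167, 161, 160, 161, 1234, 40, 41, 32]
safe 229 [34, 33, 165, 163, 196, 196, 165, 166, 161, 159, 128, 67, 39, 39]
safe 233 [30, 27, 162, 162, 166, 197, 177, 167, 163, 163, 127, 69, 39, 36]
safe 237 [30, 30, 161, 164, 166, 198, 187, 163, 162, 160, 112, 52, 38, 39]
safe 241 [28, 27, 29, 161, 160, 161, 161, 161, 162, 139, 80, 37, 39, 25]
safe 245 [26, 33, 31, 32, 163, 162, 161, 160, 127, 66, 40, 38, 40, 28]
safe 249 [30, 28, 31, 28, 30, 40, 41, 42, 55, 59, 46, 1234, 25, 1234]
safe 253 [30, 27, 31, 34, 28, 31, 27, 41, 50, 32, 26, 27, 28, 28]
jig 225 [17, 18, 10, 13, 8, 8, 0, 0, 2]
jig 229 [20, 14, 13, 13, 9, -1, 0, 1, 0]
jig 233 [15, 21, 23, 16, 7, 73, 0, 0, -3]
jig 237 [-2, 16, 12, 17, 43, 45, 59, 1, -3]
jig 241 [0, -1, 3, 19, 43, 37, 60, 72, 2]
jig 245 [2, -1, -1, 7, 75, 59, 64, 0, -2]
jig 249 [-4, -3, 1, 0, -3, -2, 0, -1, -1]
jig 253 [-2, 2, -1, -2, -2, 0, 1, 0, 0]
[0.43776558 0.21779284 0.19      ] [ 0.40272158 -0.36989282  0.07      ]
```

View pics/c1.png

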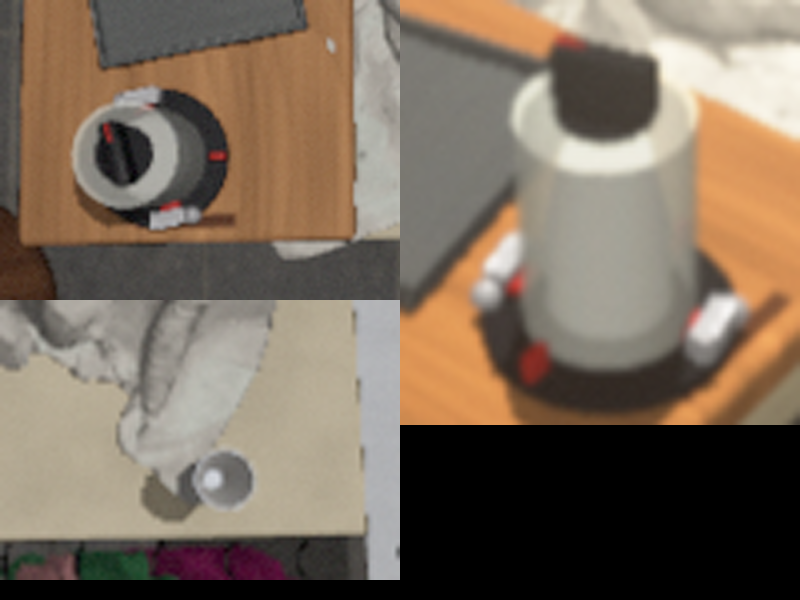

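Run:
```python
from h import *
i=cv2.imread('pics/top0.png')
b=cv2.resize(i[135:205,350:430],(800,700),interpolation=cv2.INTER_CUBIC)[:600]
cv2.imwrite('pics/c2.png',b)
d=np.load('pics/top0.npy'); P=cloud('top',d); z=P[...,2]
for r in range(150,190,3): print(r,[int(x*1000) for x in z[r,366:410:3]])
# cover axis from depth: points of cover top and of knob top
sub=P[200:260,130:195].reshape(-1,3)
rgb=cv2.imread('pics/top0.png')[200:260,130:195].reshape(-1,3).astype(int)
c=sub[(sub[:,2]>.152)&(sub[:,2]<.172)]; k=sub[(sub[:,2]>.18)&(sub[:,2]<.21)]
print('cover',cv2.minEnclosingCircle(c[:,:2].astype(np.float32)),len(c),np.median(c[:,2]))
print('knob',cv2.minAreaRect(k[:,:2].astype(np.float32)),k.mean(0))
# clips: bright pixels
for u,v in((162,214),(173,250)): print(pix('top',u,v,d[v,u]), ray('top',u,v,.056))
# tray corners (800px) at rim z=.046
for u,v in((219,229),(313,210),(331,301),(237,320)): print('tray',ray('top',u*.64,v*.64,.046)[:2])
for u,v in((199,182),(353,182),(353,402),(198,403)): print('board',ray('top',u*.64,v*.64,.03)[:2])
```

```text
150 [150, 149, 155, 152, 144, 147, 133, 0, 0, -1, -1, 0, -2, -1, -38]
153 [141, 149, 153, 151, 150, 149, 136, 1, 0, -5, 2, 0, 0, -3, -41]
156 [145, 148, 148, 147, 151, 150, 132, 2, 0, -1, -3, 0, -3, 0, -40]
159 [147, 143, 144, 145, 146, 153, 123, 72, 71, 64, -1, 2, -2, 1, -39]
162 [144, 143, 144, 143, 151, 145, 141, 73, 69, 72, 70, 1, -2, 3, -43]
165 [143, 144, 147, 141, 146, 147, 145, 66, 70, 71, 71, -1, 0, -2, -36]
168 [142, 143, 142, 144, 143, 147, 139, 72, 65, 70, 69, -1, 0, 0, -36]
171 [152, 151, 147, 146, 145, 142, 136, 116, 71, 70, 70, 1, 0, 0, -41]
174 [154, 151, 148, 146, 145, 140, 136, 68, 66, 71, 1, -1, -1, 1234, -36]
177 [152, 152, 150, 151, 142, 139, 128, 89, 47, -1, -2, -3, 0, -3, -41]
180 [147, 149, 147, 142, 141, 135, 122, 83, 4, 0, 1, -1, -2, 1, -35]
183 [135, 141, 142, 142, 134, 134, 111, 77, 5, -3, 1, 0, 0, 0, -39]
186 [119, 121, 132, 130, 131, 127, 73, 70, 0, -1, -5, 2, 3, 2, -37]
189 [90, 100, 122, 120, 124, 63, 62, 61, -1, 0, 0, -3, 0, 0, -36]
cover ((0.43596312403678894, 0.24143517017364502), 0.04355226829648018) 657 0.1621902593463577
knob ((0.43563368916511536, 0.24041590094566345), (0.05161404237151146, 0.01609211228787899), 15.32446002960205) [0.43548306 0.23924838 0.19552802]
[0.48961657 0.25281188 0.05297141] [0.48939977 0.25210519 0.056     ]
[0.38288291 0.21831479 0.05789001] [0.38284734 0.21870224 0.056     ]
tray [0.69732944 0.32314109]
tray [0.73252153 0.13959115]
tray [0.55223592 0.10497383]
tray [0.51827337 0.28568838]
board [0.79766533 0.36924772]
board [0.79297957 0.06188889]
board [0.35817351 0.0651826 ]
board [0.36101162 0.36256071]
```

View pics/c2.png

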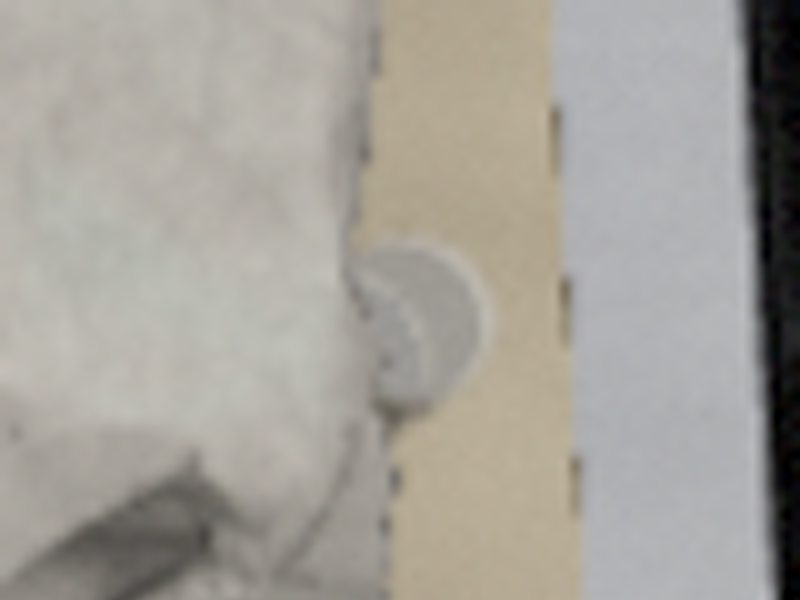

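The round thing at crop (420,330) stands 70 mm high, so it's a background item and not a cup. The safe axis is at about (0.436, 0.240), with the bar at a yaw of about 16°, and both fit the given heights. Next I move above the knob.

```bash
cat >> h.py <<'E'
def to(x,y,z,yawdeg,cur=None):
    o=robot.get_obs(); p=o['tool_pos']; r,pt,yw=o['ee_rot']
    from scipy.spatial.transform import Rotation as Ro
    R=Ro.from_euler('xyz',o['ee_rot']).as_matrix()
    d=R.T@(np.array([x,y,z])-p)*100
    t=-(np.radians(yawdeg)-yw); t=(t+np.pi)%(2*np.pi)-np.pi
    print('move',d.round(2),'turn',round(t,3),'| now',p.round(4),'yaw',round(np.degrees(yw),1),'q6',o['joint_positions'][5].round(2),'F',o['wrist_force'].round(1),'w',round(o['width'],4),'t',round(o['time'],1))
E
python3 -c "
from h import *
to(.4357,.24,.30,16)"
```

```text
move [ 48.41 -66.39  -9.41] turn -0.007 | now [ 0.1476 -0.5293  0.2044] yaw 15.6 q6 -0.1 F [-1.  -0.2  1.1] w 0.0941 t 0.1
```

servo_tool(series="-1 3 -3 -9 0; -1 48.4 -66.4 -9.6 0; -1 48.4 -66.4 -9.6 0; -1 48.4 -66.4 -9.6 0; -1 48.4 -66.4 -9.6 0; -1 48.4 -66.4 -9.6 0; -1 48.4 -66.4 -9.6 0; -1 48.4 -66.4 -9.6 0; -1 48.4 -66.4 -9.6 0; -1 48.4 -66.4 -9.6 0; -1 48.4 -66.4 -9.6 0; -1 48.4 -66.4 -9.6 0; -1 48.4 -66.4 -9.6 0; -1 48.4 -66.4 -9.6 0; -1 48.4 -66.4 -9.6 0; -1 48.4 -66.4 -9.6 0; -1 48.4 -66.4 -9.6 0; -1 48.4 -66.4 -9.6 0; -1 48.4 -66.4 -9.6 0; -1 48.4 -66.4 -9.6 0")

```text
time: 1.77
tool_pos: [0.4305, 0.2284, 0.3]
ee_rot: [3.141, 0.001, 0.273]
wrist_force: [0.6, -0.3, -0.3]
width: 0.0941
```

servo_tool(series="-1 0.83 -0.97 0 0; -1 0.83 -0.97 0 0; -1 0.83 -0.97 0 0; -1 0.83 -0.97 0 0")

```text
time: 2.1
tool_pos: [0.4356, 0.2365, 0.3003]
ee_rot: [3.141, 0.001, 0.271]
wrist_force: [-0.4, -0.8, 0.2]
width: 0.0939
```

Run:
```python
from h import *
snap('side','s1'); i=cv2.imread('pics/s1.png'); cv2.imwrite('pics/s1b.png',cv2.resize(i,(800,600),interpolation=cv2.INTER_CUBIC))
to(.4357,.24,.169,16)
```

```text
move [ 0.1  -0.37 13.16] turn -0.009 | now [0.4357 0.2362 0.3006] yaw 15.5 q6 1.68 F [-0.  -0.2 -0. ] w 0.0943 t 2.1
```

View pics/s1b.png

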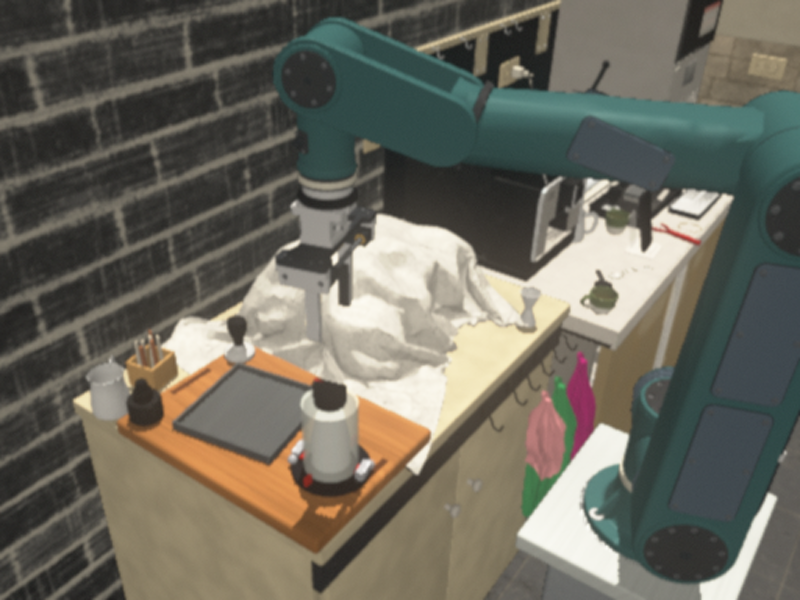

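servo_tool(series="-1 0.1 -0.35 3 -0.01; -1 0.1 -0.35 6 -0.01; -1 0.1 -0.35 8 -0.01; -1 0.1 -0.35 10 -0.01; -1 0.1 -0.35 10 -0.01; -1 0.1 -0.35 10 -0.01; -1 0.1 -0.35 10 -0.01")

```text
time: 2.73
tool_pos: [0.4366, 0.2407, 0.2023]
ee_rot: [-3.141, -0.003, 0.28]
wrist_force: [-0.2, -0.1, -0.5]
width: 0.0938
```

```bash
python3 -c "
from h import *
to(.4357,.24,.169,16)"
```

```text
move [-0.12  0.04  3.33] turn 0.001 | now [0.4366 0.2407 0.2023] yaw 16.1 q6 1.68 F [-0.2 -0.1 -0.5] w 0.0938 t 2.7
```

servo_tool(series="-1 -0.1 0 1.5 0; -1 -0.1 0 2.8 0; -1 -0.1 0 3.3 0; -1 -0.1 0 3.3 0; -1 -0.1 0 3.3 0; 0.3 -0.1 0 3.3 0; 1 -0.1 0 3.3 0; 1 -0.1 0 3.3 0; 1 -0.1 0 3.3 0; 1 -0.1 0 3.3 0; 1 -0.1 0 3.3 0; 1 -0.1 0 3.3 0; 1 -0.1 0 3.3 0; 1 -0.1 0 3.3 0")

```text
time: 3.9
tool_pos: [0.435, 0.241, 0.1673]
ee_rot: [3.141, 0.0, 0.282]
wrist_force: [-0.1, 0.1, -0.1]
width: 0.0375
```

```bash
python3 -c "
from h import *
to(.4357,.24,.169,64); print(robot.get_obs()['wrist_torque'])"
```

```text
move [ 0.04  0.12 -0.17] turn -0.835 | now [0.435  0.241  0.1673] yaw 16.1 q6 1.68 F [-0.1  0.1 -0.1] w 0.0375 t 3.9
[ 0.0144262   0.02598899 -0.05102768]
```

Width is still closing. I wait, then turn anticlockwise (negative tool turn).

servo_tool(series="1 0 0 0 0; 1 0 0 0 0; 1 0 0 0 0; 1 0 0 0 0; 1 0 0 0 0; 1 0 0 0 0; 1 0 0 0 0; 1 0 0 0 0; 1 0 0 0 0")

```text
time: 4.65
tool_pos: [0.435, 0.241, 0.1674]
ee_rot: [3.141, 0.0, 0.282]
wrist_force: [-0.1, 0.2, -1.0]
width: 0.0156
```

servo_tool(series="1 0 0 0 -0.05; 1 0 0 0 -0.1; 1 0 0 0 -0.15; 1 0 0 0 -0.2; 1 0 0 0 -0.25; 1 0 0 0 -0.3; 1 0 0 0 -0.35; 1 0 0 0 -0.4; 1 0 0 0 -0.45; 1 0 0 0 -0.5; 1 0 0 0 -0.55; 1 0 0 0 -0.6; 1 0 0 0 -0.65; 1 0 0 0 -0.7; 1 0 0 0 -0.75; 1 0 0 0 -0.8; 1 0 0 0 -0.84; 1 0 0 0 -0.84; 1 0 0 0 -0.84")

```text
time: 6.23
tool_pos: [0.4355, 0.2403, 0.1674]
ee_rot: [3.14, 0.001, 1.121]
wrist_force: [1.2, -2.2, -0.7]
width: 0.0157
```

```bash
python3 -c "
from h import *
to(.4357,.24,.169,64); print(robot.get_obs()['wrist_torque'])
snap('side','s2');i=cv2.imread('pics/s2.png')[220:325,165:265]; i=cv2.resize(i,(570,600),interpolation=cv2.INTER_CUBIC);cv2.imwrite('pics/s2b.png',i)"
```

```text
move [-0.02  0.03 -0.16] turn 0.004 | now [0.4355 0.2403 0.1674] yaw 64.2 q6 0.84 F [ 1.2 -2.2 -0.7] w 0.0157 t 6.2
[-0.67654346 -0.48143846  0.13204711]
```

View pics/s2b.png

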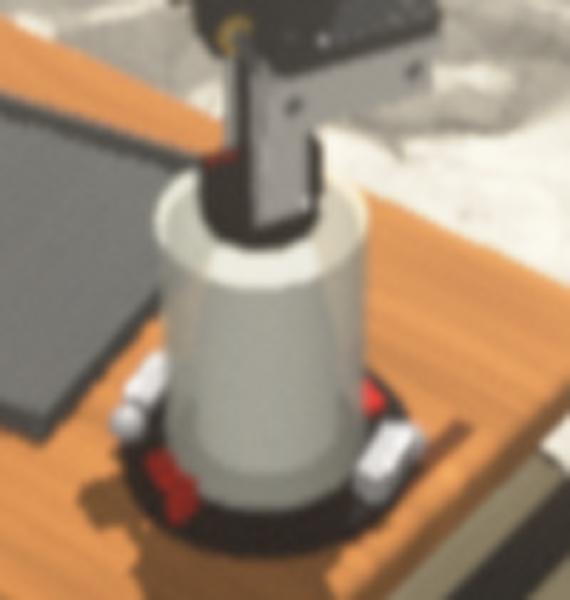

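The red lug now sits free of the clip, next to the stop at crop (180,500), and the cover is still down. I lift straight up, watching the force, and check the bare counter as a place to set the cover down.

servo_tool(series="1 0 0 -0.5 0; 1 0 0 -1 0; 1 0 0 -2 0; 1 0 0 -3 0; 1 0 0 -4 0; 1 0 0 -4 0; 1 0 0 -4 0")

```text
time: 6.87
tool_pos: [0.4355, 0.2415, 0.2089]
ee_rot: [3.14, -0.002, 1.122]
wrist_force: [0.1, -0.4, -2.1]
width: 0.0156
```

Run:
```python
from h import *
to(.4357,.24,.32,64)
P=cloud('top',np.load('pics/top0.npy')).reshape(-1,3)
P=P[P[:,2]<.5]
for x in np.arange(.33,.56,.015):
    print(round(x,3),[ (lambda s:int(1000*np.percentile(s,95)) if len(s) else None)(P[(abs(P[:,0]-x)<.0075)&(abs(P[:,1]-y)<.0125)][:,2]) for y in np.arange(.05,-.4,-.025)])
```

```text
move [ -0.1    0.1  -11.11] turn 0.005 | now [0.4355 0.2415 0.2089] yaw 64.3 q6 0.84 F [ 0.1 -0.4 -2.1] w 0.0156 t 6.9
0.33 [-835, -837, -832, None, -840, -831, -828, -238, -89, -835, -833, -246, -89, -164, -91, -278, -188, -99]
0.345 [None, None, None, -223, -236, None, -224, -89, -75, None, None, -93, -78, None, -72, None, -77, -73]
0.36 [8, 3, 3, 3, 2, 0, 3, 2, 3, 3, 2, 2, 0, 1, 3, 3, 2, 2]
0.375 [13, 11, 4, 2, 3, 2, 3, 2, 2, 2, 3, 3, 2, 3, 2, 2, 3, 65]
0.39 [16, 13, 9, 6, 3, 4, 3, 3, 3, 4, 3, 1, 3, 3, 3, 3, 72, 71]
0.405 [13, 11, 9, 8, 6, 3, 2, 3, 2, 3, 3, 3, 2, 3, 3, 3, 69, 56]
0.42 [9, 8, 9, 9, 9, 14, 3, 3, 2, 2, 2, 2, 3, 2, 3, 18, 69, 72]
0.435 [10, 13, 11, 9, 12, 21, 18, 23, 2, 3, 4, 3, 3, 3, 2, 17, 21, 19]
0.45 [8, 16, 19, 10, 20, 23, 43, 35, 3, 3, 2, 5, 2, 4, 3, 24, 19, 17]
0.465 [11, 21, 20, 17, 78, 72, 58, 60, 62, 42, 5, 3, 3, 2, 2, 40, 36, 15]
0.48 [12, 24, 17, 104, 92, 75, 56, 102, 78, 42, 10, 4, 3, 8, 14, 54, 55, 13]
0.495 [15, 23, 83, 120, 117, 63, 128, 136, 94, 44, 17, 22, 91, 15, 16, 73, 73, 16]
0.51 [18, 53, 121, 133, 133, 125, 151, 148, 143, 53, 48, 45, 122, 120, 30, 83, 87, 34]
0.525 [17, 92, 136, 144, 146, 164, 161, 157, 148, 142, 66, 140, 139, 128, 30, 91, 106, 51]
0.54 [11, 123, 141, 149, 152, 175, 172, 158, 150, 161, 166, 166, 146, 133, 130, 58, 119, 124]
0.555 [14, 137, 143, 150, 168, 183, 180, 161, 152, 170, 178, 175, 150, 142, 143, 142, 142, 136]
```

servo_tool(series="1 0 0 -2 0; 1 0 0 -4 0; 1 0 0 -6 0; 1 0 0 -8 0; 1 0 0 -10 0; 1 0 0 -11 0; 1 0 0 -11 0; 1 0 0 -11 0; 1 0 0 -11 0")

```text
time: 7.62
tool_pos: [0.4345, 0.2409, 0.3156]
ee_rot: [-3.14, 0.002, 1.122]
wrist_force: [-0.5, 0.1, -2.1]
width: 0.0161
```

Run:
```python
from h import *
to(.41,-.225,.32,64)
snap('side','s3');i=cv2.imread('pics/s3.png')[170:325,145:285]; i=cv2.resize(i,(540,600),interpolation=cv2.INTER_CUBIC);cv2.imwrite('pics/s3b.png',i)
```

```text
move [-43.04  18.01  -0.38] turn 0.005 | now [0.4345 0.2409 0.3156] yaw 64.3 q6 0.84 F [-0.5  0.1 -2.1] w 0.0161 t 7.6
```

View pics/s3b.png

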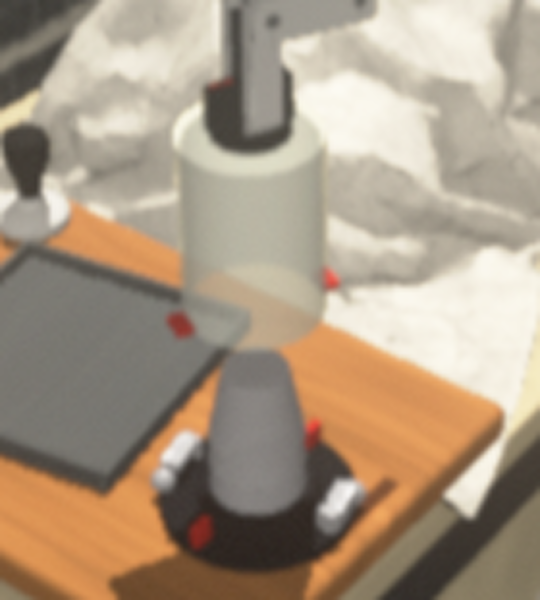

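The cover hangs upright and clear of the stack, whose top is at crop (258,365). I carry it to the bare counter.

servo_tool(series="1 -2 0.8 0 0; 1 -5 2.1 0 0; 1 -8 3.3 0 0; 1 -11 4.6 0 0; 1 -14 5.9 0 0; 1 -17 7.1 0 0; 1 -20 8.4 0 0; 1 -23 9.6 0 0; 1 -26 10.9 0 0; 1 -29 12.1 0 0; 1 -32 13.4 0 0; 1 -35 14.6 0 0; 1 -38 15.9 0 0; 1 -40.5 16.9 0 0; 1 -42 17.6 0 0; 1 -43 18 0 0; 1 -43 18 0 0; 1 -43 18 0 0; 1 -43 18 0 0")

```text
time: 9.25
tool_pos: [0.4106, -0.2234, 0.3172]
ee_rot: [-3.141, -0.001, 1.123]
wrist_force: [0.5, 0.8, -3.2]
width: 0.0159
```

servo_tool(series="1 0 0 3 0; 1 0 0 6 0; 1 0 0 9 0; 1 0 0 12 0; 1 0 0 14 0; 1 0 0 16 0; 1 0 0 17 0; 1 0 0 17.5 0; 1 0 0 17.5 0; 1 0 0 17.5 0")

```text
time: 10.08
tool_pos: [0.4112, -0.2244, 0.1436]
ee_rot: [3.14, 0.0, 1.123]
wrist_force: [-0.2, 0.3, -2.4]
width: 0.0161
```

```bash
python3 -c "
from h import *
to(.41,-.225,.1274,64)"
```

```text
move [-0.1  -0.09  1.62] turn 0.006 | now [ 0.4112 -0.2244  0.1436] yaw 64.3 q6 -0.17 F [-0.2  0.3 -2.4] w 0.0161 t 10.1
```

servo_tool(series="1 0 0 0.5 0; 1 0 0 1 0; 1 0 0 1.3 0; 1 0 0 1.5 0; 1 0 0 1.6 0; 1 0 0 1.7 0; 1 0 0 1.7 0; 1 0 0 1.7 0")

```text
time: 10.75
tool_pos: [0.4108, -0.2245, 0.1273]
ee_rot: [3.14, 0.0, 1.122]
wrist_force: [-1.5, 1.7, 5.6]
width: 0.0158
```

Contact is made (+5.6 N). I release and rise.

servo_tool(series="-0.5 0 0 0 0; -1 0 0 0 0; -1 0 0 0 0; -1 0 0 0 0; -1 0 0 0 0; -1 0 0 0 0; -1 0 0 0 0; -1 0 0 0 0; -1 0 0 0 0; -1 0 0 -2 0; -1 0 0 -5 0; -1 0 0 -9 0; -1 0 0 -13 0; -1 0 0 -17 0; -1 0 0 -20 0; -1 0 0 -20 0; -1 0 0 -20 0")

```text
time: 12.17
tool_pos: [0.4112, -0.225, 0.3271]
ee_rot: [3.138, 0.001, 1.122]
wrist_force: [0.6, -0.4, -0.4]
width: 0.0939
```

Run:
```python
from h import *
to(.436,.24,.32,64)
p,d=snap('top','t1'); i=p[:,:,::-1]
out=np.zeros((600,800,3),np.uint8)
out[:,:480]=cv2.resize(i[105:265,120:248],(480,600),interpolation=cv2.INTER_CUBIC)   # 3.75x
out[:400,480:]=cv2.resize(i[180:280,260:340],(320,400),interpolation=cv2.INTER_CUBIC)
cv2.imwrite('pics/t1b.png',out)
P=cloud('top',d)[195:260,125:200].reshape(-1,3)
for lo,hi in((.125,.16),(.105,.125),):
    k=P[(P[:,2]>lo)&(P[:,2]<hi)]
    if len(k): print(lo,len(k),cv2.minEnclosingCircle(k[:,:2].astype(np.float32)),np.median(k,0))
```

```text
move [ 42.97 -17.96   0.6 ] turn 0.005 | now [ 0.4112 -0.225   0.3271] yaw 64.3 q6 -0.17 F [ 0.6 -0.4 -0.4] w 0.0939 t 12.2
0.125 223 ((0.43484020233154297, 0.2395307868719101), 0.022937152534723282) [0.43424536 0.23796353 0.13877233]
0.105 79 ((0.43451356887817383, 0.2391236573457718), 0.02769027277827263) [0.43416745 0.22281115 0.11534184]
```

View pics/t1b.png

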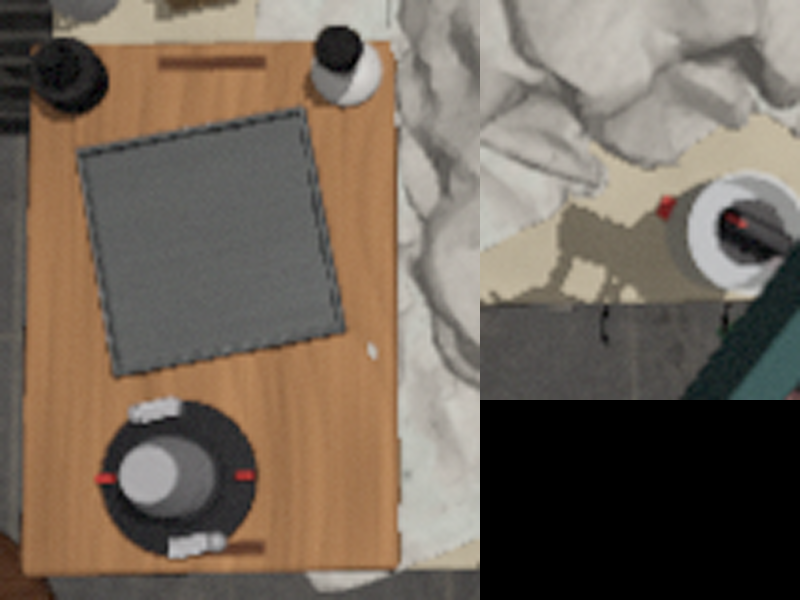

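The cover stands on the bare counter. The stack axis is at (0.435, 0.239) and its top is at 0.139 m, which means three cups. Next I measure the tray and the bottles and move above the stack.

Run:
```python
from h import *
cs=np.array([ray('top',120+u/3.75,105+v/3.75,.046)[:2] for u,v in((80,152),(303,110),(345,330),(118,375))])
c=cs.mean(0); a=cs[0]-cs[3]+cs[1]-cs[2]; th=np.arctan2(a[1],a[0]); print('tray',cs.round(3).tolist(),c.round(4),np.degrees(th))
R=np.array([[np.cos(th),-np.sin(th)],[np.sin(th),np.cos(th)]])
for n,o in dict(A=(1,-1),B=(1,1),C=(-1,1),D=(-1,-1)).items(): print(n,(c+R@np.array(o)*.045).round(4))
P=cloud('top',np.load('pics/t1.npy'))
for n,(u0,u1,v0,v1) in dict(black=(127,150,114,136),white=(200,224,110,134)).items():
    s=P[v0:v1,u0:u1].reshape(-1,3); s=s[(s[:,2]>.05)&(s[:,2]<.4)]; print(n,s.min(0),s.max(0))
to(.4348,.2393,.30,56)
```

```text
tray [[0.7, 0.32], [0.733, 0.138], [0.551, 0.104], [0.518, 0.286]] [0.6255 0.2121] 10.406723733362385
A [0.6779 0.176 ]
B [0.6616 0.2645]
C [0.5731 0.2483]
D [0.5894 0.1597]
black [0.73446981 0.30225922 0.05034066] [0.78961287 0.35875606 0.10839575]
white [0.74869987 0.08621957 0.05071602] [0.78301289 0.12451236 0.11698889]
move [ 42.84 -17.96   2.48] turn 0.144 | now [ 0.4106 -0.2246  0.3248] yaw 64.3 q6 -0.17 F [ 0.   0.1 -0.3] w 0.0939 t 12.2
```

servo_tool(series="-1 3 -1.3 0 0.02; -1 42.9 -18 2.5 0.14; -1 42.9 -18 2.5 0.14; -1 42.9 -18 2.5 0.14; -1 42.9 -18 2.5 0.14; -1 42.9 -18 2.5 0.14; -1 42.9 -18 2.5 0.14; -1 42.9 -18 2.5 0.14; -1 42.9 -18 2.5 0.14; -1 42.9 -18 2.5 0.14; -1 42.9 -18 2.5 0.14; -1 42.9 -18 2.5 0.14; -1 42.9 -18 2.5 0.14; -1 42.9 -18 2.5 0.14; -1 42.9 -18 2.5 0.14; -1 42.9 -18 2.5 0.14; -1 42.9 -18 2.5 0.14; -1 42.9 -18 2.5 0.14")

```text
time: 13.72
tool_pos: [0.4348, 0.239, 0.3006]
ee_rot: [3.141, -0.0, 0.98]
wrist_force: [-0.1, -0.7, 0.3]
width: 0.0942
```

```bash
python3 -c "
from h import *
to(.4348,.2393,.102,56)"
```

```text
move [ 0.02 -0.03 19.86] turn 0.002 | now [0.4348 0.239  0.3006] yaw 56.1 q6 0.98 F [-0.1 -0.7  0.3] w 0.0942 t 13.7
```

servo_tool(series="-1 0 0 3 0; -1 0 0 7 0; -1 0 0 11 0; -1 0 0 14 0; -1 0 0 17 0; -1 0 0 19 0; -1 0 0 19.8 0; -1 0 0 19.8 0; -1 0 0 19.8 0; 0 0 0 19.8 0; 1 0 0 19.8 0; 1 0 0 19.8 0; 1 0 0 19.8 0; 1 0 0 19.8 0; 1 0 0 19.8 0; 1 0 0 19.8 0; 1 0 0 19.8 0; 1 0 0 19.8 0; 1 0 0 19.8 0; 1 0 0 19.8 0")

```text
time: 15.38
tool_pos: [0.435, 0.24, 0.1026]
ee_rot: [3.141, -0.0, 0.982]
wrist_force: [1.5, -1.4, 1.2]
width: 0.0538
```

servo_tool(series="1 0 0 0 0; 1 0 0 0 0; 1 0 0 -0.5 0; 1 0 0 -1.2 0; 1 0 0 -2.5 0; 1 0 0 -4 0; 1 0 0 -6 0; 1 0 0 -8 0; 1 0 0 -8 0; 1 0 0 -8 0; 1 0 0 -8 0")

```text
time: 16.3
tool_pos: [0.4337, 0.24, 0.1811]
ee_rot: [-3.14, 0.002, 0.982]
wrist_force: [0.7, -0.4, -0.5]
width: 0.0538
```

Run:
```python
from h import *
to(.6616,.2645,.182,56)
snap('side','s4');i=cv2.imread('pics/s4.png')[170:325,145:285]; i=cv2.resize(i,(540,600),interpolation=cv2.INTER_CUBIC);cv2.imwrite('pics/s4b.png',i)
```

```text
move [14.69 17.59 -0.14] turn 0.005 | now [0.4337 0.24   0.1811] yaw 56.3 q6 0.98 F [ 0.7 -0.4 -0.5] w 0.0538 t 16.3
```

View pics/s4b.png

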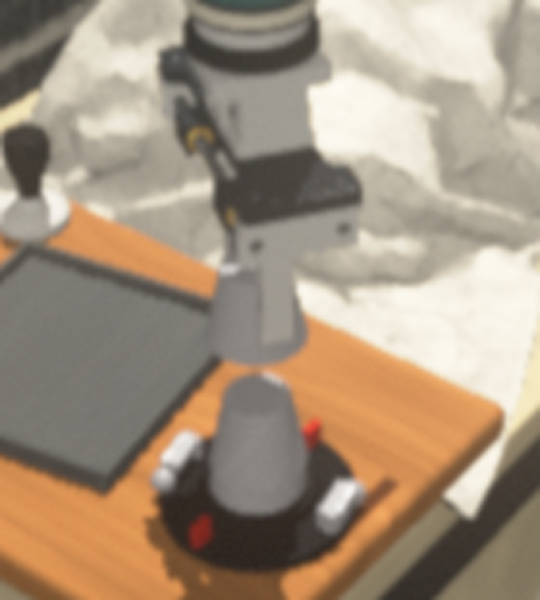

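One cup is held, with two left on the stack. Before placing I check that the tray hasn't moved, using a quick detector.

```bash
cat >> h.py <<'E'
def tray(d=None,f=None):
    p,d=snap('top',f) if f else (None,d)
    i=cv2.imread(f'pics/{f}.png')
    hsv=cv2.cvtColor(i,cv2.COLOR_BGR2HSV); m=((hsv[...,1]<50)&(hsv[...,2]>40)&(hsv[...,2]<125)).astype(np.uint8)
    r=np.zeros_like(m); r[105:225,128:224]=1; m=cv2.morphologyEx(m*r,cv2.MORPH_OPEN,np.ones((5,5)))
    n,l,s,_=cv2.connectedComponentsWithStats(m); k=1+np.argmax(s[1:,4])
    pts=np.argwhere(l==k)[:,::-1]; h=cv2.convexHull(pts.astype(np.int32))[:,0]
    w=np.array([ray('top',a,b,.046)[:2] for a,b in h],np.float32)*1000
    print('tray',cv2.minAreaRect(w),s[k,4])
E
python3 -c "
from h import *
tray(f='t1') if 0 else None
import h
h.snap=lambda n,f:(None,None)
tray(f='t1')"
python3 -c "
from h import *
tray(f='t2')"
```

```text
tray ((627.3233032226562, 214.7799530029297), (188.76376342773438, 188.3220672607422), 10.25483226776123) 3802
tray ((596.8475952148438, 215.79397583007812), (248.54869079589844, 200.95425415039062), 10.183616638183594) 4121
```

The far edges haven't moved (the near side merges with the gripper). I carry cup 1 to slot B at (0.662, 0.265).

servo_tool(series="1 2 2.5 0 0; 1 4.5 5.4 0 0; 1 7 8.4 0 0; 1 9.5 11.4 0 0; 1 12 14.4 0 0; 1 14 16.8 0 0; 1 14.7 17.6 0 0; 1 14.7 17.6 0 0; 1 14.7 17.6 0 0; 1 14.7 17.6 0 0; 1 14.7 17.6 3 0; 1 14.7 17.6 6 0; 1 14.7 17.6 9 0; 1 14.7 17.6 11 0; 1 14.7 17.6 12 0; 1 14.7 17.6 12 0; 1 14.7 17.6 12 0")

```text
time: 17.82
tool_pos: [0.6622, 0.2648, 0.0634]
ee_rot: [3.141, -0.0, 0.982]
wrist_force: [-0.5, 0.6, -0.1]
width: 0.0536
```

```bash
python3 -c "
from h import *
to(.6616,.265,.0496,56)"
```

```text
move [-0.02 -0.06  1.38] turn 0.005 | now [0.6622 0.2648 0.0634] yaw 56.3 q6 0.89 F [-0.5  0.6 -0.1] w 0.0536 t 17.8
```

servo_tool(series="1 0 0 0.6 0; 1 0 0 1 0; 1 0 0 1.3 0; 1 0 0 1.4 0; 1 0 0 1.4 0; 1 0 0 1.4 0")

```text
time: 18.32
tool_pos: [0.6632, 0.2648, 0.0496]
ee_rot: [3.14, -0.001, 0.982]
wrist_force: [0.3, 0.6, 1.0]
width: 0.0538
```

servo_tool(series="0 0 0 0 0; -0.8 0 0 0 0; -0.8 0 0 0 0; -0.8 0 0 0 0; -0.8 0 0 0 0; -0.8 0 0 0 0; -0.8 0 0 -2 0; -0.8 0 0 -5 0; -1 0 0 -9 0; -1 0 0 -13 0; -1 0 0 -17 0; -1 0 0 -20 0; -1 0 0 -20 0")

```text
time: 19.4
tool_pos: [0.665, 0.2653, 0.2589]
ee_rot: [3.131, -0.013, 0.982]
wrist_force: [0.3, -0.6, 1.5]
width: 0.0939
```

```bash
python3 -c "
from h import *
to(.4348,.2393,.25,56)"
```

```text
move [-14.97 -17.7    0.52] turn 0.004 | now [0.665  0.2653 0.2589] yaw 56.3 q6 0.89 F [ 0.3 -0.6  1.5] w 0.0939 t 19.4
```

servo_tool(series="-1 -3 -3.5 0 0; -1 -14.9 -17.7 0.5 0; -1 -14.9 -17.7 0.5 0; -1 -14.9 -17.7 0.5 0; -1 -14.9 -17.7 0.5 0; -1 -14.9 -17.7 0.5 0; -1 -14.9 -17.7 0.5 0; -1 -14.9 -17.7 0.5 0; -1 -14.9 -17.7 0.5 0; -1 -14.9 -17.7 0.5 0")

```text
time: 20.23
tool_pos: [0.4337, 0.239, 0.2429]
ee_rot: [-3.142, 0.001, 0.981]
wrist_force: [0.8, -0.9, 0.5]
width: 0.0941
```

Run:
```python
from h import *
to(.4348,.2393,.082,56)
p,d=snap('top','t3'); i=p[:,:,::-1]
cv2.imwrite('pics/t3b.png',cv2.resize(i[105:265,120:248],(480,600),interpolation=cv2.INTER_CUBIC))
```

```text
move [ 0.09  0.08 16.09] turn 0.004 | now [0.4337 0.239  0.2429] yaw 56.2 q6 0.98 F [ 0.8 -0.9  0.5] w 0.0941 t 20.2
```

View pics/t3b.png

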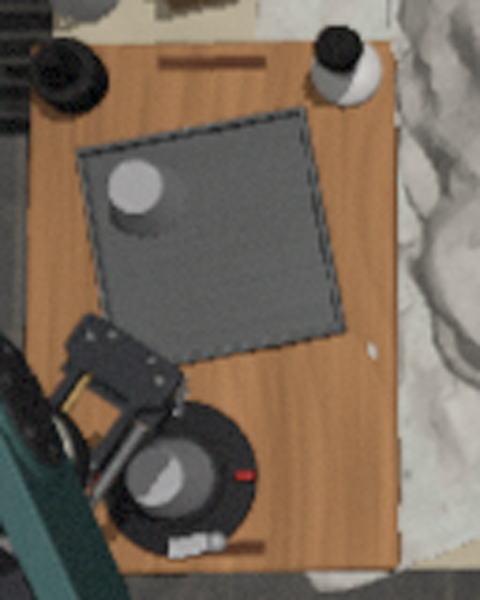

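The tray hasn't moved and cup 1 stands at crop (135,190). Next is cup 2.

servo_tool(series="-1 0.1 0.1 3 0; -1 0.1 0.1 7 0; -1 0.1 0.1 11 0; -1 0.1 0.1 14 0; -1 0.1 0.1 15.7 0; -1 0.1 0.1 16.1 0; -1 0.1 0.1 16.1 0; -1 0.1 0.1 16.1 0; 0 0.1 0.1 16.1 0; 1 0.1 0.1 16.1 0; 1 0.1 0.1 16.1 0; 1 0.1 0.1 16.1 0; 1 0.1 0.1 16.1 0; 1 0.1 0.1 16.1 0; 1 0.1 0.1 16.1 0; 1 0.1 0.1 16.1 0; 1 0.1 0.1 16.1 0; 1 0.1 0.1 16.1 0; 1 0.1 0.1 16.1 0; 1 0.1 0.1 16.1 0")

```text
time: 21.95
tool_pos: [0.4344, 0.2392, 0.0826]
ee_rot: [3.141, -0.0, 0.982]
wrist_force: [1.0, -1.2, 0.9]
width: 0.0552
```

servo_tool(series="1 0 0 0 0; 1 0 0 0 0; 1 0 0 -0.5 0; 1 0 0 -1.2 0; 1 0 0 -2.5 0; 1 0 0 -4 0; 1 0 0 -6 0; 1 0 0 -8 0; 1 0 0 -10 0; 1 0 0 -10 0; 1 0 0 -10 0; 1 0 0 -10 0")

```text
time: 22.95
tool_pos: [0.4332, 0.2392, 0.1811]
ee_rot: [-3.14, 0.002, 0.982]
wrist_force: [-0.0, 0.2, -0.9]
width: 0.0548
```

Run:
```python
from h import *
to(.574,.2490,.182,56); tray(f='t4')
p,d=snap('side','s5'); cv2.imwrite('pics/s5b.png',cv2.resize(p[170:325,105:285,::-1],(690,600),interpolation=cv2.INTER_CUBIC))
```

```text
move [ 8.64 11.16 -0.12] turn 0.005 | now [0.4332 0.2392 0.1811] yaw 56.3 q6 0.98 F [-0.   0.2 -0.9] w 0.0548 t 22.9
tray ((596.771728515625, 215.57627868652344), (248.75546264648438, 200.78399658203125), 10.027538299560547) 3961
```

View pics/s5b.png

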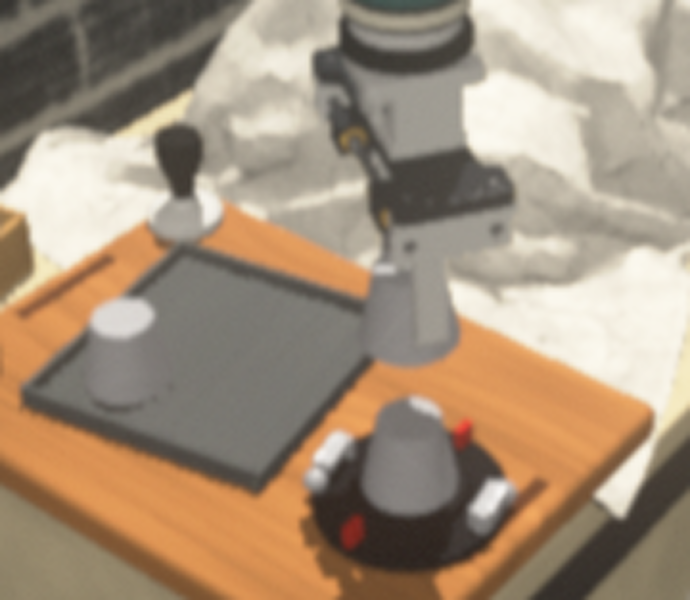

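Cup 1 stands in the tray, cup 2 is held and one cup remains. I place cup 2 at slot C, (0.574, 0.249).

servo_tool(series="1 2 2.5 0 0; 1 4.3 5.5 0 0; 1 6.5 8.4 0 0; 1 8 10.4 0 0; 1 8.6 11.1 0 0; 1 8.6 11.1 0 0; 1 8.6 11.1 0 0; 1 8.6 11.1 3 0; 1 8.6 11.1 6 0; 1 8.6 11.1 9 0; 1 8.6 11.1 11 0; 1 8.6 11.1 12 0; 1 8.6 11.1 12 0; 1 8.6 11.1 12.6 0; 1 8.6 11.1 13 0; 1 8.6 11.1 13.1 0; 1 8.6 11.1 13.1 0; 1 8.6 11.1 13.1 0")

```text
time: 24.55
tool_pos: [0.5747, 0.2493, 0.0525]
ee_rot: [3.14, -0.001, 0.982]
wrist_force: [-0.4, 0.5, -0.4]
width: 0.0545
```

servo_tool(series="0 0 0 0 0; -0.8 0 0 0 0; -0.8 0 0 0 0; -0.8 0 0 0 0; -0.8 0 0 0 0; -0.8 0 0 0 0; -0.8 0 0 -2 0; -0.8 0 0 -5 0; -1 0 0 -9 0; -1 0 0 -13 0; -1 0 0 -17 0; -1 0 0 -19 0; -1 0 0 -19 0")

```text
time: 25.63
tool_pos: [0.5766, 0.25, 0.2496]
ee_rot: [3.133, -0.011, 0.982]
wrist_force: [-0.4, 0.6, 0.2]
width: 0.0942
```

```bash
python3 -c "
from h import *
to(.4348,.2393,.24,56)"
```

```text
move [ -8.78 -11.2    0.77] turn 0.004 | now [0.5766 0.25   0.2496] yaw 56.3 q6 0.91 F [-0.4  0.6  0.2] w 0.0942 t 25.6
```

servo_tool(series="-1 -3 -3.8 0 0; -1 -8.7 -11.2 0.7 0; -1 -8.7 -11.2 0.7 0; -1 -8.7 -11.2 0.7 0; -1 -8.7 -11.2 0.7 0; -1 -8.7 -11.2 0.7 0; -1 -8.7 -11.2 0.7 0; -1 -8.7 -11.2 0.7 0")

```text
time: 26.3
tool_pos: [0.4337, 0.239, 0.2337]
ee_rot: [-3.141, 0.001, 0.981]
wrist_force: [-0.4, -0.0, -0.2]
width: 0.0941
```

```bash
python3 -c "
from h import *
to(.4348,.2393,.062,56)"
```

```text
move [ 0.1   0.08 17.17] turn 0.004 | now [0.4337 0.239  0.2337] yaw 56.2 q6 0.98 F [-0.4 -0.  -0.2] w 0.0941 t 26.3
```

servo_tool(series="-1 0.1 0.1 3 0; -1 0.1 0.1 7 0; -1 0.1 0.1 11 0; -1 0.1 0.1 14 0; -1 0.1 0.1 16 0; -1 0.1 0.1 17 0; -1 0.1 0.1 17 0; -1 0.1 0.1 17 0; 0 0.1 0.1 17 0; 1 0.1 0.1 17 0; 1 0.1 0.1 17 0; 1 0.1 0.1 17 0; 1 0.1 0.1 17 0; 1 0.1 0.1 17 0; 1 0.1 0.1 17 0; 1 0.1 0.1 17 0; 1 0.1 0.1 17 0; 1 0.1 0.1 17 0; 1 0.1 0.1 17 0; 1 0.1 0.1 17 0")

```text
time: 27.97
tool_pos: [0.4341, 0.2394, 0.0646]
ee_rot: [3.141, -0.0, 0.982]
wrist_force: [-1.1, -0.5, 2.4]
width: 0.0541
```

servo_tool(series="1 0 0 0 0; 1 0 0 0 0; 1 0 0 -0.5 0; 1 0 0 -1.2 0; 1 0 0 -2.5 0; 1 0 0 -4 0; 1 0 0 -6 0; 1 0 0 -8 0; 1 0 0 -10 0; 1 0 0 -12 0; 1 0 0 -12 0; 1 0 0 -12 0; 1 0 0 -12 0")

```text
time: 29.05
tool_pos: [0.4334, 0.239, 0.1831]
ee_rot: [-3.141, 0.002, 0.982]
wrist_force: [0.2, -0.1, -1.8]
width: 0.054
```

Run:
```python
from h import *
to(.590,.1605,.182,56)
i=[snap(n,n+'6')[0][:,:,::-1] for n in('top','side')]
out=np.zeros((600,800,3),np.uint8); out[:600,:400]=cv2.resize(i[0][105:265,120:248],(400,500),interpolation=cv2.INTER_CUBIC)[:500].repeat(1,0) if 0 else cv2.resize(i[0][105:265,120:227],(400,600),interpolation=cv2.INTER_CUBIC)
out[:420,400:]=cv2.resize(i[1][170:325,120:268],(400,420),interpolation=cv2.INTER_CUBIC)
cv2.imwrite('pics/c6.png',out)
```

```text
move [ 2.17 17.38  0.09] turn 0.004 | now [0.4334 0.239  0.1831] yaw 56.2 q6 0.98 F [ 0.2 -0.1 -1.8] w 0.054 t 29.1
```

View pics/c6.png

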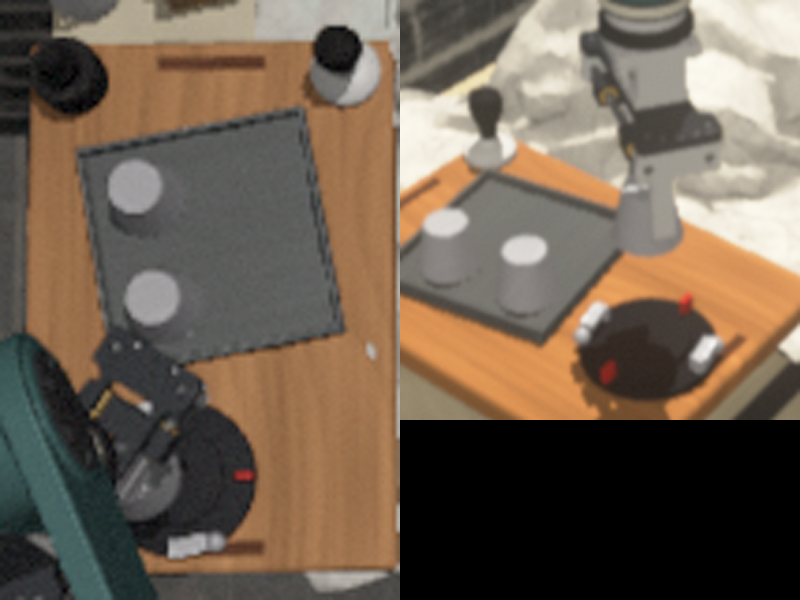

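Two cups stand in the tray, the tray hasn't moved and the base is empty. I place the last cup at slot D, (0.590, 0.160).

servo_tool(series="1 0.3 2.5 0 0; 1 0.7 5.5 0 0; 1 1.1 9 0 0; 1 1.5 12 0 0; 1 1.9 15 0 0; 1 2.2 17.4 0 0; 1 2.2 17.4 0 0; 1 2.2 17.4 0 0; 1 2.2 17.4 3 0; 1 2.2 17.4 6 0; 1 2.2 17.4 9 0; 1 2.2 17.4 11 0; 1 2.2 17.4 12 0; 1 2.2 17.4 12.6 0; 1 2.2 17.4 13 0; 1 2.2 17.4 13.1 0; 1 2.2 17.4 13.1 0; 1 2.2 17.4 13.1 0")

```text
time: 30.65
tool_pos: [0.592, 0.1612, 0.0552]
ee_rot: [3.139, -0.002, 0.982]
wrist_force: [-0.2, 0.4, -0.9]
width: 0.054
```

servo_tool(series="0 0 0 0 0; -0.8 0 0 0 0; -0.8 0 0 0 0; -0.8 0 0 0 0; -0.8 0 0 0 0; -0.8 0 0 0 0; -0.8 0 0 -2 0; -0.8 0 0 -5 0; -1 0 0 -9 0; -1 0 0 -13 0; -1 0 0 -17 0; -1 0 0 -19 0; -1 0 0 -19 0")

```text
time: 31.73
tool_pos: [0.5935, 0.1614, 0.2514]
ee_rot: [3.132, -0.009, 0.982]
wrist_force: [-0.3, -0.1, 2.1]
width: 0.0939
```

```bash
python3 -c "
from h import *
to(.3,.05,.35,56)"
```

```text
move [-25.48 -18.12 -10.28] turn 0.004 | now [0.5935 0.1614 0.2514] yaw 56.3 q6 0.76 F [-0.3 -0.1  2.1] w 0.0939 t 31.7
```

Now I back off and check the final state from both cameras.

servo_tool(series="-1 -2 -1.5 -3 0; -1 -25.4 -18.1 -10 0; -1 -25.4 -18.1 -10 0; -1 -25.4 -18.1 -10 0; -1 -25.4 -18.1 -10 0; -1 -25.4 -18.1 -10 0; -1 -25.4 -18.1 -10 0; -1 -25.4 -18.1 -10 0; -1 -25.4 -18.1 -10 0; -1 -25.4 -18.1 -10 0; -1 -25.4 -18.1 -10 0; -1 -25.4 -18.1 -10 0")

```text
time: 32.73
tool_pos: [0.3, 0.0505, 0.3418]
ee_rot: [-3.139, 0.002, 0.982]
wrist_force: [0.6, -0.4, 1.0]
width: 0.094
```

Run:
```python
from h import *
i=[snap(n,n+'7')[0][:,:,::-1] for n in('top','side')]
out=np.zeros((600,800,3),np.uint8)
out[:300,:]=cv2.resize(i[0][105:265,120:420],(800,427),interpolation=cv2.INTER_CUBIC)[:300] if 0 else cv2.resize(i[0][110:265,120:420],(800,300),interpolation=cv2.INTER_CUBIC)
out[300:,:]=cv2.resize(i[1][170:325,60:380],(800,300),interpolation=cv2.INTER_CUBIC)
cv2.imwrite('pics/c7.png',out)
P=cloud('top',np.load('pics/top7.npy'))[110:220,125:225].reshape(-1,3); k=P[(P[:,2]>.078)&(P[:,2]<.098)&(P[:,0]<.72)]
g=cv2.kmeans(k[:,:2].astype(np.float32),3,None,(3,50,1e-5),5,cv2.KMEANS_PP_CENTERS)
print(g[2],[(round(np.median(k[g[1][:,0]==j][:,2]),4),(g[1]==j).sum()) for j in range(3)])
```

```text
[[0.59079343 0.16232957]
 [0.57309514 0.25025353]
 [0.6610284  0.2646496 ]] [(np.float64(0.0862), np.int64(178)), (np.float64(0.0861), np.int64(183)), (np.float64(0.086), np.int64(183))]
```

View pics/c7.png

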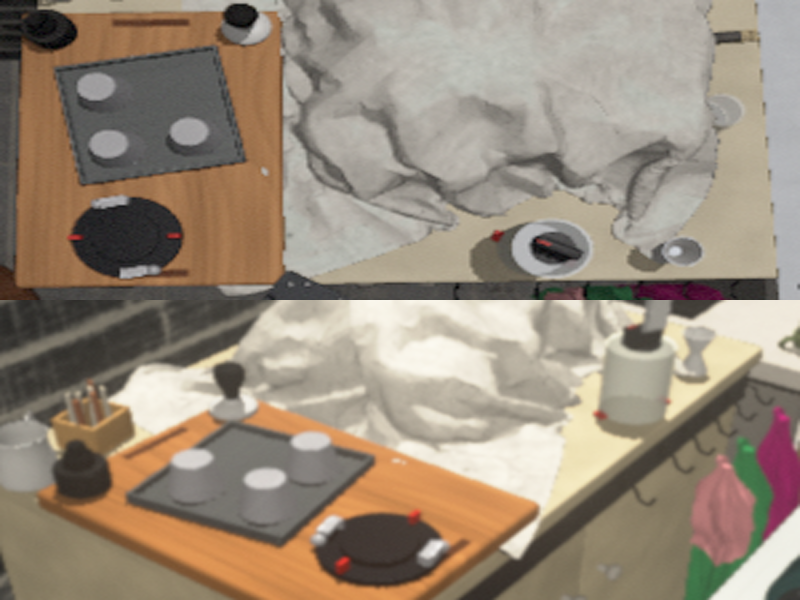

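The final picture shows three cups apart and mouth down in the tray. Their tops are all at 0.086 m, against 0.087 expected. The cover stands upright on the counter, the jigger is where it was and the arm is clear. I hand in.

```bash
python3 -c "
from bench import robot
print(robot.close_job())"
```

```text
the job is handed in; nothing more can be done
None
```

The job is done and handed in at about 33 s on the robot's clock; the hand-in gave no verdict.

- **Cover:** I turned the knob about 48° anticlockwise with the cover still down in its base. I then lifted it straight off and stood it upright on the bare counter at about (0.41, -0.225).
- **Cups:** There were three nested cups. I took them off one at a time and stood them mouth down and apart on the tray floor, at (0.661, 0.265), (0.573, 0.250) and (0.591, 0.162). The second and third were let go about 3–4 mm above the floor.
- **Last checks:** In the last pictures all three cup tops are at 0.086 m, against 0.087 m expected. The tray did not move, the jigger was not touched, and the gripper is open and clear of everything.
- **Loose cup:** I saw no cup standing apart on the counter. A round object beside the heap is about 70 mm high and 50 mm across, which does not fit a cup, so I took it for background and left it.
- **Checks that disagreed:** The automatic tray check read too large on the near side while the gripper was over the safe. There I relied on the tray's angle, its far edges and the pictures instead.

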